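# Find the full ointment jar by weight and hold it up

### The job

Of the three identical white screw-cap jars standing on the bench one is still full and the other two are nearly used up, which only their weight tells. Heft them, stand the two light ones upright on the floor of the green crate, set down rather than dropped, and finish holding the full one upright in the gripper at least 15 cm above the bench, touching nothing else, for a colleague to look at: the program ends while still holding it. Do not tip a jar over, and leave the other goods where they are.

Things in the scene. Friction and masses are not known exactly. Their poses are not given: they have to be found in the camera images.
- jar_a: one of three identical closed white plastic ointment jars, round, 107 mm tall: body 58 mm in diameter with a blank paper label, above it (79 to 107 mm above the underside) a knurled screw cap 61 mm in diameter, firm enough for any grip. Origin: centre of the underside; z up through the cap. The contents stay put inside. Which jar is the full one is drawn anew each time
- jar_b: another of the three, same size and origin as jar_a. The full jar, whichever it is, weighs 0.37 to 0.47 kg; the two others, nearly empty, 0.14 to 0.20 kg each
- jar_c: another of the three, same size and origin as jar_a
- crate: low green plastic crate, fixed to the bench, outside 300 mm along its own x by 200 mm along its own y, 60 mm tall, walls 4 mm (rim lip standing out 8 mm), floor 4 mm thick. Origin: centre of the underside, z up. Two medicine packs stand in its +x end; the floor from 140 mm on the -x side of the origin to 70 mm on the +x side is free, over the inside width of 192 mm
- pack_1: white medicine carton 55 x 75 x 50 mm (x, y, z) standing in the crate's +x end, a bystander; origin at the centre of its underside
- pack_2: white medicine carton 50 x 80 x 42 mm standing in the crate's +x end, a bystander; origin at the centre of its underside
- pack_3: white medicine carton 50 x 70 x 36 mm lying on the bench, a bystander; origin at the centre of its underside
- dropper: small amber glass dropper bottle with black cap, 36 mm in diameter and 60 mm tall, standing on the bench among the jars, a bystander; origin at the centre of its underside
- measure: small open steel measuring cup, 54 mm across the rim and 55 mm tall, standing on the bench, a bystander; origin at the centre of its underside
Not all that is in view belongs to the job. What is shaped like the jar_a but orange or red is not meant.

How it is judged:
By the outcome, as a careful person would: the job done as asked, in the order asked, and still so for the second after the job is handed in, while the arm keeps its last pose, push and grip.
It also fails if it takes over 72 s, if anything falls off the work surface, if the arm or the gripper's body presses on something with over 40 N, if the wrist force passes 120 N, or if a joint passes its speed limit or range.

### The arm

A 6-joint arm with a two-finger parallel gripper is mounted at the origin on the work surface. World frame = base frame: x ahead of the robot, y to its left, z up, the work surface at z = 0. Lengths are in mm, angles in degrees, forces in N, time in s.
With the tool pointing down it reaches from about 400 to 925 mm from the base axis. Payload 3.4 kg.
Tool frame: the origin (TCP) lies at the centre of the arm's flange, where the gripper is bolted on; the fingertips stand 173 mm ahead of it and the grasp point (between the pads) lies 155 mm ahead of it; z points along the fingers, y is the direction in which the jaws open and shut (so a half turn about z gives the same grasp; the last joint's range is limited). The gripper opens to 85 mm and grips with 20 to 120 N. Pads are 22 mm wide; open, the fingers measure 114 mm over their backs; the gripper's body (76 mm by 85 mm) begins 54 mm behind the grasp point. The pads swing forward as they close: fully open they stand 13 mm farther back than shut.
Start: joints at [63.054, 17.578, 86.31, -0, 76.112, -4.211], TCP at [222.243, 530.321, 404.705] pointing down, gripper open.
Joint ranges: [-179.03, 179.03], [-60, 130.46], [8.19, 133.38], [-81.62, 261.62], [5.75, 156.47], [-153.77, 153.77]. Speed limits (degrees/s): [147.25, 147.25, 180, 180, 180, 180].

### API

Orientations are given as a 3x3 rotation matrix whose columns are the frame's x, y, z axes.
In Python, from rig import arm, imaging, models gives the robot as it stands.
- The arm moves only by the tool apply_moves, never from a script. Its argument "steps" is a list of rows, each an object with "twist": the turn, a rotation vector about the world's x, y, z in degrees, a list of three; "linear": the shift along the world's x, y, z in m, a list of three; "grip": the finger opening in m, from 0 to 0.0854. In form: [{"twist": [wx, wy, wz], "linear": [tx, ty, tz], "grip": grip}, ...]. A call has 1 to 5 rows; each row is the pose to reach, as a shift and turn from the pose commanded when the call began; what a row does not reach only later rows make up. A row lasts 1/10 s, in which the tool goes at most 50 mm and 8.59 degrees, less where a joint would pass 70% of its speed; a pose out of reach is approached as far as the arm can. A call with a gripper value outside its range is refused whole. The fingers move at their own pace and stop on an object; "squeeze" is the grip in N (left out, the last holds). Time passes only in rows, so rows that repeat a pose let the fingers close. It gives the time, the measured TCP pose, the force and the opening at its end, in the units of the state.
- arm.get_obs(): the state, without advancing time (a new reading comes with each control period).
- imaging.grab_frame(name): name is "side" or "top"; returns a dict with "frame" (480x640x3 uint8, blue, green, red), "range_z" (480x640 float32, mm along the optical axis (not along the pixel's ray), 0 where there is no reading), "fx", "fy", "cx", "cy" (pixels), "dist_coeffs" ([k1, k2, p1, p2, k3] as OpenCV has them; the pictures are not rectified), "R" (3x3) and "t" (3): a world point X has camera coordinates R X + t. Camera axes: x right, y down, z forward; pixel columns grow to the right and rows downward; lengths in mm; the calibration is good to about 2 mm. A picture is of the moment at which its call begins.
- arm.close_job(): hands the job in, once; it reports no verdict.
Trained networks look in a picture, given as the dict that the camera call returned (one of the last four; its "shot" number tells which), for a name from the list of things; names that differ only in an ending like _2 or _b are one class to them, and where a whole thing is asked for, a point or a joint stands for the part that bears it (a point fixed in the world has none). Each returns a list of dicts, best first, with "conf" (0 to 1); they miss things now and then, are a little off and sometimes report something else, mostly with a low value. They report only what shows in the picture. A call takes as long as a camera call. They do not tell look-alikes from the thing itself.
- models.search_frame(picture, thing): "centre" ([x, y, z] in mm, in the coordinates of the camera as it stood for that picture, good to about 4 mm: the middle of the surface that is visible of it).
- models.cut_out(picture, thing): "pixels" (480x640 bool, what is visible of it).
The state is a dict: "t": time; "qpos": joint angles; "joint_velocities": joint speeds; "tau": joint torques, N m; "eef_pos": TCP position; "tool_rot": TCP orientation; "wrist_force": force on the tool from outside, world axes, zero at the start; "wrist_torque": the same for the moment, N m; "gripper_width": finger opening in mm.
Only numpy, scipy, OpenCV 4.12 (cv2) and the standard library are available. Lean on these libraries where they do the work, as an engineer would, in place of code of your own. Each camera call takes 0.05 s, during which the arm holds its last target.

## Working session

There is one attempt and no reset: what is moved stays moved. The work goes in short steps, Python scripts to look and compute and a tool call to move; the robot and the scene stay as the last step left them, time stands still between calls to the robot, and variables do not carry over. Pictures are saved under pics/ and viewed, and the job is handed in when it is done.

Besides the shell and the picture viewer there is one more tool, called as a command line: name --argument value ..., lists and objects as JSON in quotes. apply_moves: Moves the arm, as the interface text tells. Its arguments: {"type":"object","properties":{"steps":{"type":"array"},"squeeze":{"type":"number"}},"required":["steps"]}

```bash
mkdir -p pics; ls; cat > h.py <<'E'
import numpy as np, cv2
from rig import arm, imaging, models
def world(pic,p): return np.array(pic["R"]).T@(np.array(p)-np.array(pic["t"]))
def cloud(pic,mask):
    v,u=np.nonzero(mask & (pic["range_z"]>0))
    K=np.array([[pic["fx"],0,pic["cx"]],[0,pic["fy"],pic["cy"]],[0,0,1]])
    n=cv2.undistortPoints(np.stack([u,v],1).astype(float)[:,None],K,np.array(pic["dist_coeffs"]))[:,0]
    z=pic["range_z"][v,u]
    P=np.c_[n*z[:,None],z]
    return (P-np.array(pic["t"]))@np.array(pic["R"])
E
python3 - <<'E'
from h import *
for n in("top","side"):
    p=imaging.grab_frame(n); cv2.imwrite(f"pics/{n}0.png",p["frame"])
    print(n,np.round(-np.array(p["R"]).T@np.array(p["t"])))
    for th in("jar_a","crate","dropper","measure","pack_1"):
        for r in models.search_frame(p,th): print(th,round(r["conf"],2),np.round(world(p,r["centre"])))
o=arm.get_obs();print(o["t"],o["eef_pos"],np.round(o["tool_rot"],3),o["wrist_force"])
E
```

```text
pics
top [ 309.  -29. 1091.]
jar_a 0.96 [446. -42. 104.]
jar_a 0.94 [ 539. -272.  106.]
jar_a 0.74 [348. -65. 104.]
jar_a 0.7 [364.  35. 105.]
crate 0.63 [547. 254.   5.]
dropper 0.69 [ 531. -182.   43.]
measure 0.81 [ 397. -183.   20.]
pack_1 0.74 [661. 175.  49.]
pack_1 0.74 [ 669. -269.   34.]
pack_1 0.63 [673. 269.  49.]
side [ -35. -635.  602.]
jar_a 0.96 [600. -83.  76.]
jar_a 0.86 [ 529. -292.   73.]
jar_a 0.68 [442. -56.  74.]
jar_a 0.64 [354.  20.  84.]
jar_a 0.59 [343. -87.  73.]
jar_a 0.2 [659. 185.  55.]
crate 0.84 [553. 260.  32.]
crate 0.59 [ 671. -283.   35.]
dropper 0.69 [ 530. -196.   33.]
dropper 0.37 [438. -56.  76.]
measure 0.96 [ 390. -186.   36.]
pack_1 0.91 [ 669. -284.   35.]
pack_1 0.9 [662. 270.  46.]
pack_1 0.58 [660. 186.  53.]
0.6 [222.23598989 530.29916766 404.73257662] [[-0.922  0.386  0.   ]
 [ 0.386  0.922 -0.   ]
 [-0.    -0.    -1.   ]] [ 0.00295978 -0.70236997  0.5641897 ]
```

View pics/top0.png

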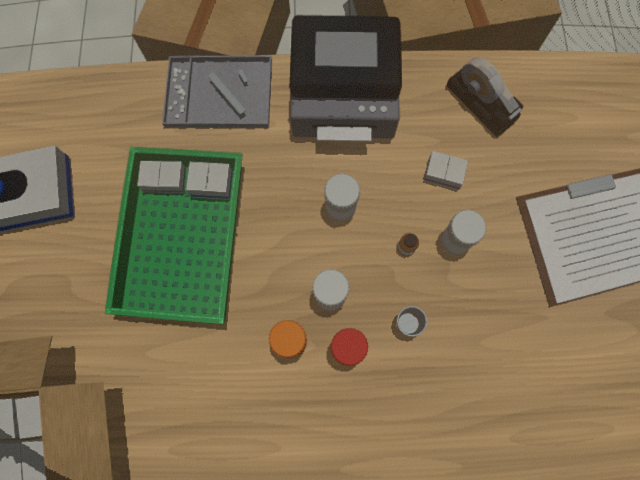

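View pics/side0.png

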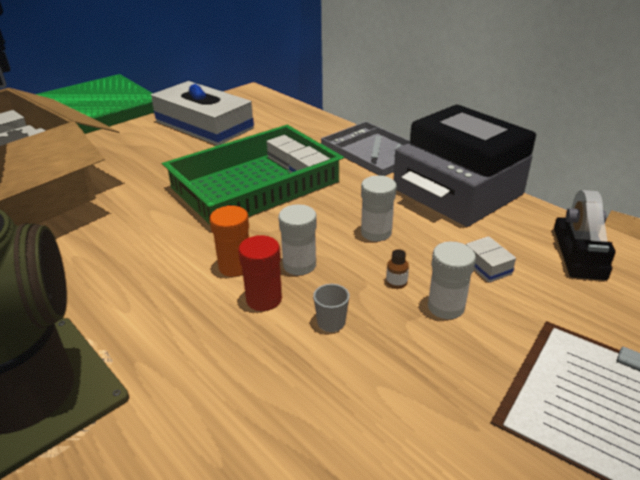

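The top view shows the white jars at pixels (342,195), (466,230) and (330,290). The orange (288,338) and red (350,347) look-alikes stand near the third jar. The crate is centred at about (178,235), with its packs at the top end. Next I'll measure the positions precisely.

```bash
python3 - <<'E'
from h import *
p=imaging.grab_frame("top")
A=np.ones((480,640),bool); P=cloud(p,A)
for n,c in dict(A=(600,-70),B=(539,-272),C=(446,-42),red=(348,-65),org=(364,35),drop=(530,-185),meas=(395,-184)).items():
    r=np.hypot(P[:,0]-c[0],P[:,1]-c[1])<50
    zt=P[r,2].max(); m=r&(P[:,2]>np.percentile(P[r,2],99)-8)
    q=P[m,:2].astype(np.float32); (cx,cy),rad=cv2.minEnclosingCircle(q)
    print(n,np.round(q.mean(0),1),round(cx,1),round(cy,1),round(rad,1),round(zt,1),m.sum())
r=cv2.cvtColor(p["frame"],cv2.COLOR_BGR2HSV); g=(abs(r[...,0].astype(int)-65)<15)&(r[...,1]>100)
Q=cloud(p,g); Q=Q[(Q[:,0]>350)&(Q[:,0]<760)&(Q[:,1]>100)&(Q[:,1]<420)]
top=Q[abs(Q[:,2]-60)<5]; rect=cv2.minAreaRect(top[:,:2].astype(np.float32)); print(rect, np.round(cv2.boxPoints(rect)),np.median(top[:,2]))
for n,c in dict(p1=(661,175),p2=(673,269),p3=(669,-269)).items():
    m=(np.hypot(P[:,0]-c[0],P[:,1]-c[1])<60)&(P[:,2]>(25 if n=='p3' else 30))
    m&=~((abs(P[:,2]-60)<6)); 
    rc=cv2.minAreaRect(P[m,:2].astype(np.float32)); print(n,rc,np.median(P[m,2]))
# printer obstacle extents
m=(P[:,0]>640)&(P[:,0]<950)&(abs(P[:,1]+70)<130)&(P[:,2]>60); print(P[m].min(0),P[m].max(0))
E
```

```text
A [615.8 -65. ] 616.5 -65.3 31.2 112.5 936
B [ 543.9 -279. ] 544.9 -279.8 31.9 112.2 964
C [448.2 -39.4] 448.3 -39.5 31.2 112.2 1026
red [349.7 -67.1] 350.1 -67.4 31.4 112.1 1106
org [366.2  34.2] 366.8 34.6 31.3 112.7 1048
drop [ 534.5 -185.7] 535.2 -186.3 12.1 64.3 141
meas [ 392.6 -181.8] 392.2 -180.4 27.0 59.4 190
((564.781494140625, 237.5960693359375), (216.84872436523438, 315.153564453125), 83.6424331665039) [[396. 147.]
 [709. 112.]
 [733. 328.]
 [420. 363.]] 59.85521782593192
p1 ((674.6061401367188, 183.3686065673828), (99.44793701171875, 68.63046264648438), 83.83445739746094) 51.548309945184606
p2 ((682.67822265625, 266.93499755859375), (115.59413146972656, 72.2059326171875), 87.3504409790039) 45.4455911710743
p3 ((677.1430053710938, -267.7987365722656), (72.27503967285156, 51.717079162597656), 72.5795669555664) 35.394744780179195
[ 640.07582008 -183.68682794   60.00298637] [946.84234177  22.47686853 149.25960672]
```

apply_moves --steps '[{"twist": [0,0,5],"linear": [0.031,-0.038,0],"grip": 0.085},{"twist": [0,0,10],"linear": [0.062,-0.076,0],"grip": 0.085},{"twist": [0,0,15],"linear": [0.093,-0.114,0],"grip": 0.085},{"twist": [0,0,20],"linear": [0.124,-0.152,0],"grip": 0.085},{"twist": [0,0,22.7],"linear": [0.155,-0.19,0],"grip": 0.085}]' --squeeze 40

```text
t: 1.15
eef_pos: [378.1, 338.8, 405.0]
tool_rot: [[-1.0, -0.003, 0.001], [-0.003, 1.0, 0.0], [-0.001, 0.0, -1.0]]
wrist_force: [0.8, 0.4, -0.1]
gripper_width: 85.0
```

apply_moves --steps '[{"twist": [0,0,0],"linear": [0.01,-0.048,0],"grip": 0.085},{"twist": [0,0,0],"linear": [0.02,-0.096,0],"grip": 0.085},{"twist": [0,0,0],"linear": [0.03,-0.144,0],"grip": 0.085},{"twist": [0,0,0],"linear": [0.04,-0.192,0],"grip": 0.085},{"twist": [0,0,0],"linear": [0.05,-0.24,0],"grip": 0.085}]'

```text
t: 1.65
eef_pos: [427.2, 98.4, 405.1]
tool_rot: [[-1.0, 0.0, 0.001], [0.0, 1.0, 0.0], [-0.001, 0.0, -1.0]]
wrist_force: [0.4, -0.2, -0.1]
gripper_width: 85.1
```

apply_moves --steps '[{"twist": [0,0,0],"linear": [0.007,-0.048,0],"grip": 0.085},{"twist": [0,0,0],"linear": [0.014,-0.096,0],"grip": 0.085},{"twist": [0,0,0],"linear": [0.02,-0.138,0],"grip": 0.085},{"twist": [0,0,0],"linear": [0.02,-0.138,-0.03],"grip": 0.085},{"twist": [0,0,0],"linear": [0.02,-0.138,-0.06],"grip": 0.085}]'

```text
t: 2.15
eef_pos: [448.0, -39.7, 345.1]
tool_rot: [[-1.0, 0.005, 0.004], [0.005, 1.0, -0.001], [-0.004, -0.001, -1.0]]
wrist_force: [0.1, 0.0, -0.4]
gripper_width: 85.3
```

apply_moves --steps '[{"twist": [0,0,0],"linear": [0,0,-0.03],"grip": 0.085},{"twist": [0,0,0],"linear": [0,0,-0.06],"grip": 0.085},{"twist": [0,0,0],"linear": [0,0,-0.08],"grip": 0.085},{"twist": [0,0,0],"linear": [0,0,-0.1],"grip": 0.085},{"twist": [0,0,0],"linear": [0,0,-0.1],"grip": 0.085}]'

```text
t: 2.65
eef_pos: [446.2, -37.5, 242.8]
tool_rot: [[-1.0, 0.001, -0.005], [0.001, 1.0, 0.001], [0.005, 0.001, -1.0]]
wrist_force: [-0.1, 0.4, 0.5]
gripper_width: 85.2
```

apply_moves --steps '[{"twist": [0,0,0],"linear": [0,0,0],"grip": 0.05},{"twist": [0,0,0],"linear": [0,0,0],"grip": 0.05},{"twist": [0,0,0],"linear": [0,0,0],"grip": 0.05},{"twist": [0,0,0],"linear": [0,0,0],"grip": 0.05},{"twist": [0,0,0],"linear": [0,0,0],"grip": 0.05}]'

```text
t: 3.15
eef_pos: [447.9, -38.0, 245.9]
tool_rot: [[-1.0, 0.0, 0.003], [0.0, 1.0, -0.001], [-0.003, -0.001, -1.0]]
wrist_force: [-0.4, -2.5, 6.3]
gripper_width: 60.2
```

apply_moves --steps '[{"twist": [0,0,0],"linear": [0,0,0.02],"grip": 0.05},{"twist": [0,0,0],"linear": [0,0,0.05],"grip": 0.05},{"twist": [0,0,0],"linear": [0,0,0.09],"grip": 0.05},{"twist": [0,0,0],"linear": [0,0,0.13],"grip": 0.05},{"twist": [0,0,0],"linear": [0,0,0.15],"grip": 0.05}]'

```text
t: 3.65
eef_pos: [447.4, -37.4, 397.8]
tool_rot: [[-1.0, 0.001, 0.004], [0.001, 1.0, -0.0], [-0.004, -0.0, -1.0]]
wrist_force: [0.1, 0.3, -4.9]
gripper_width: 60.1
```

apply_moves --steps '[{"twist": [0,0,0],"linear": [0,0,0],"grip": 0.05},{"twist": [0,0,0],"linear": [0,0,0],"grip": 0.05},{"twist": [0,0,0],"linear": [0,0,0],"grip": 0.05}]'

```text
t: 3.95
eef_pos: [446.1, -37.4, 392.7]
tool_rot: [[-1.0, 0.001, -0.004], [0.001, 1.0, 0.001], [0.004, 0.001, -1.0]]
wrist_force: [-0.7, -0.9, -4.0]
gripper_width: 60.0
```

```bash
python3 - <<'E'
from h import *
for i in range(6):
    o=arm.get_obs();print(o["t"],np.round(o["wrist_force"],2),round(o["gripper_width"],1),np.round(o["eef_pos"],1),np.round(o["tau"],2))
    p=imaging.grab_frame("side")
cv2.imwrite("pics/s1.png",p["frame"])
E
```

```text
3.95 [-0.73 -0.92 -4.03] 60.0 [446.1 -37.4 392.7] [ 1.000e-02 -3.587e+01 -2.579e+01  0.000e+00 -4.000e-02 -0.000e+00]
4.0 [-0.14  0.42 -4.58] 59.9 [446.3 -37.4 392.6] [ 2.000e-02 -3.565e+01 -2.550e+01 -0.000e+00 -0.000e+00 -0.000e+00]
4.05 [ 0.12  0.41 -4.65] 59.7 [446.5 -37.5 392.8] [ 2.000e-02 -3.546e+01 -2.531e+01 -0.000e+00  2.000e-02  0.000e+00]
4.1 [-0.28  0.24 -5.55] 59.8 [446.7 -37.6 393. ] [ 2.000e-02 -3.531e+01 -2.520e+01 -0.000e+00  3.000e-02  0.000e+00]
4.15 [-0.43 -0.3  -3.98] 60.1 [446.9 -37.6 393.3] [ 2.000e-02 -3.520e+01 -2.516e+01 -0.000e+00  3.000e-02  0.000e+00]
4.2 [ 0.95 -0.44 -3.92] 60.0 [447.  -37.6 393.6] [ 1.000e-02 -3.511e+01 -2.514e+01 -0.000e+00  3.000e-02  0.000e+00]
```

View pics/s1.png

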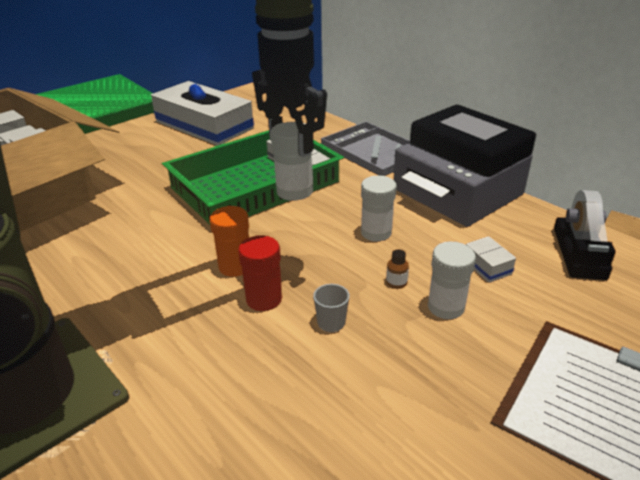

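The images show the jar lifted at (293,160) in the side view. Force averages −4.45 N, about 0.45 kg, so this is the full jar. I'll set it back where it stood.

apply_moves --steps '[{"twist": [0,0,0],"linear": [0,0,-0.03],"grip": 0.05},{"twist": [0,0,0],"linear": [0,0,-0.065],"grip": 0.05},{"twist": [0,0,0],"linear": [0,0,-0.1],"grip": 0.05},{"twist": [0,0,0],"linear": [0,0,-0.125],"grip": 0.05},{"twist": [0,0,0],"linear": [0,0,-0.138],"grip": 0.05}]'

```text
t: 4.75
eef_pos: [446.4, -37.6, 254.4]
tool_rot: [[-1.0, 0.001, -0.004], [0.001, 1.0, 0.001], [0.004, 0.001, -1.0]]
wrist_force: [0.4, -1.1, -5.0]
gripper_width: 60.1
```

apply_moves --steps '[{"twist": [0,0,0],"linear": [0,0,-0.003],"grip": 0.05},{"twist": [0,0,0],"linear": [0,0,-0.006],"grip": 0.05},{"twist": [0,0,0],"linear": [0,0,-0.009],"grip": 0.05},{"twist": [0,0,0],"linear": [0,0,-0.011],"grip": 0.05},{"twist": [0,0,0],"linear": [0,0,-0.012],"grip": 0.05}]'

```text
t: 5.25
eef_pos: [448.0, -37.8, 245.9]
tool_rot: [[-1.0, 0.001, 0.003], [0.001, 1.0, -0.0], [-0.003, -0.0, -1.0]]
wrist_force: [-1.6, 0.3, 11.8]
gripper_width: 60.0
```

apply_moves --steps '[{"twist": [0,0,0],"linear": [0,0,0],"grip": 0.05},{"twist": [0,0,0],"linear": [0,0,0],"grip": 0.05}]'

```text
t: 5.45
eef_pos: [447.9, -37.8, 245.9]
tool_rot: [[-1.0, 0.001, 0.003], [0.001, 1.0, -0.001], [-0.003, -0.001, -1.0]]
wrist_force: [-1.1, -0.9, 6.9]
gripper_width: 60.3
```

Seated. Now I'll open, rise and go to jar A (616,−65).

apply_moves --steps '[{"twist": [0,0,0],"linear": [0,0,0],"grip": 0.085},{"twist": [0,0,0],"linear": [0,0,0],"grip": 0.085},{"twist": [0,0,0],"linear": [0,0,0],"grip": 0.085},{"twist": [0,0,0],"linear": [0,0,0],"grip": 0.085},{"twist": [0,0,0],"linear": [0,0,0.005],"grip": 0.085}]'

```text
t: 5.95
eef_pos: [446.9, -37.6, 249.3]
tool_rot: [[-1.0, 0.001, -0.002], [0.001, 1.0, 0.0], [0.002, 0.0, -1.0]]
wrist_force: [-0.6, -0.9, 0.6]
gripper_width: 84.9
```

apply_moves --steps '[{"twist": [0,0,0],"linear": [0,0,0.035],"grip": 0.085},{"twist": [0,0,0],"linear": [0,0,0.075],"grip": 0.085},{"twist": [0,0,0],"linear": [0.045,-0.007,0.085],"grip": 0.085},{"twist": [0,0,0],"linear": [0.09,-0.014,0.085],"grip": 0.085},{"twist": [0,0,0],"linear": [0.135,-0.021,0.085],"grip": 0.085}]'

```text
t: 6.45
eef_pos: [583.6, -58.9, 336.4]
tool_rot: [[-1.0, 0.001, 0.003], [0.001, 1.0, -0.001], [-0.003, -0.001, -1.0]]
wrist_force: [0.4, 0.1, 0.0]
gripper_width: 85.2
```

```bash
python3 - <<'E'
from h import *
p=imaging.grab_frame("side"); cv2.imwrite("pics/s2.png",p["frame"])
print(arm.get_obs()["eef_pos"])
E
```

```text
[591.38878369 -60.36631543 336.07318361]
```

View pics/s2.png

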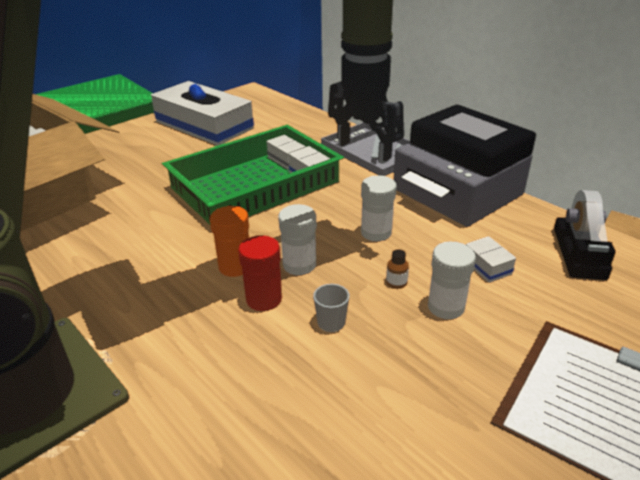

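Jar C stands upright again at (298,240). On to jar A.

apply_moves --steps '[{"twist": [0,0,0],"linear": [0.02,-0.004,0],"grip": 0.085},{"twist": [0,0,0],"linear": [0.034,-0.0065,0],"grip": 0.085},{"twist": [0,0,0],"linear": [0.034,-0.0065,0],"grip": 0.085},{"twist": [0,0,0],"linear": [0.034,-0.0065,0],"grip": 0.085},{"twist": [0,0,0],"linear": [0.034,-0.0065,-0.02],"grip": 0.085}]'

```text
t: 7.0
eef_pos: [616.4, -65.1, 317.1]
tool_rot: [[-1.0, 0.001, 0.005], [0.001, 1.0, -0.001], [-0.005, -0.001, -1.0]]
wrist_force: [0.7, -0.0, -0.0]
gripper_width: 85.0
```

apply_moves --steps '[{"twist": [0,0,0],"linear": [0,0,-0.025],"grip": 0.085},{"twist": [0,0,0],"linear": [0,0,-0.045],"grip": 0.085},{"twist": [0,0,0],"linear": [0,0,-0.06],"grip": 0.085},{"twist": [0,0,0],"linear": [0,0,-0.07],"grip": 0.085},{"twist": [0,0,0],"linear": [0,0,-0.07],"grip": 0.085}]'

```text
t: 7.5
eef_pos: [614.8, -64.9, 243.5]
tool_rot: [[-1.0, 0.001, -0.004], [0.001, 1.0, 0.001], [0.004, 0.001, -1.0]]
wrist_force: [-0.1, -0.4, -0.0]
gripper_width: 84.9
```

apply_moves --steps '[{"twist": [0,0,0],"linear": [0,0,0],"grip": 0.05},{"twist": [0,0,0],"linear": [0,0,0],"grip": 0.05},{"twist": [0,0,0],"linear": [0,0,0],"grip": 0.05},{"twist": [0,0,0],"linear": [0,0,0],"grip": 0.05},{"twist": [0,0,0],"linear": [0,0,0],"grip": 0.05}]'

```text
t: 8.0
eef_pos: [616.8, -65.4, 246.0]
tool_rot: [[-1.0, 0.001, 0.003], [0.001, 1.0, -0.001], [-0.003, -0.001, -1.0]]
wrist_force: [0.2, -1.4, 6.6]
gripper_width: 60.1
```

apply_moves --steps '[{"twist": [0,0,0],"linear": [0,0,0.02],"grip": 0.05},{"twist": [0,0,0],"linear": [0,0,0.05],"grip": 0.05},{"twist": [0,0,0],"linear": [0,0,0.09],"grip": 0.05},{"twist": [0,0,0],"linear": [0,0,0.13],"grip": 0.05},{"twist": [0,0,0],"linear": [0,0,0.15],"grip": 0.05}]'

```text
t: 8.5
eef_pos: [616.8, -65.2, 398.4]
tool_rot: [[-1.0, 0.001, 0.005], [0.001, 1.0, -0.001], [-0.005, -0.001, -1.0]]
wrist_force: [1.0, 0.1, -1.2]
gripper_width: 59.8
```

apply_moves --steps '[{"twist": [0,0,0],"linear": [0,0,0],"grip": 0.05},{"twist": [0,0,0],"linear": [0,0,0],"grip": 0.05},{"twist": [0,0,0],"linear": [0,0,0],"grip": 0.05}]'

```text
t: 8.8
eef_pos: [615.4, -65.0, 392.3]
tool_rot: [[-1.0, 0.001, -0.004], [0.001, 1.0, 0.001], [0.004, 0.001, -1.0]]
wrist_force: [0.3, 0.6, -1.9]
gripper_width: 59.9
```

```bash
python3 - <<'E'
from h import *
F=[]
for i in range(8):
    F.append(arm.get_obs()["wrist_force"]); p=imaging.grab_frame("side")
print(np.round(F,2)[:,2],np.mean(F,0),arm.get_obs()["eef_pos"],arm.get_obs()["gripper_width"])
E
```

```text
[-1.94 -1.44 -2.17 -2.38 -1.5  -1.54 -2.14 -1.95] [ 0.13379216  0.49733128 -1.88351213] [616.27539221 -65.18061821 394.18940707] 59.6829379011686
```

Light (≈0.19 kg). I'll carry it to the crate.

apply_moves --steps '[{"twist": [0,0,0],"linear": [-0.002,0.02,0],"grip": 0.05},{"twist": [0,0,0],"linear": [-0.007,0.06,0],"grip": 0.05},{"twist": [0,0,0],"linear": [-0.012,0.105,0],"grip": 0.05},{"twist": [0,0,0],"linear": [-0.017,0.15,0],"grip": 0.05},{"twist": [0,0,0],"linear": [-0.022,0.195,0],"grip": 0.05}]'

```text
t: 9.7
eef_pos: [593.9, 131.3, 394.8]
tool_rot: [[-1.0, 0.001, 0.0], [0.001, 1.0, 0.0], [-0.0, 0.0, -1.0]]
wrist_force: [0.6, 0.8, -1.0]
gripper_width: 60.2
```

apply_moves --steps '[{"twist": [0,0,0],"linear": [-0.005,0.04,0],"grip": 0.05},{"twist": [0,0,0],"linear": [-0.01,0.08,0],"grip": 0.05},{"twist": [0,0,0],"linear": [-0.0145,0.12,0],"grip": 0.05},{"twist": [0,0,0],"linear": [-0.0156,0.1415,0],"grip": 0.05},{"twist": [0,0,0],"linear": [-0.0156,0.1415,0],"grip": 0.05}]'

```text
t: 10.2
eef_pos: [578.1, 274.6, 394.6]
tool_rot: [[-1.0, -0.003, 0.0], [-0.003, 1.0, 0.002], [-0.0, 0.002, -1.0]]
wrist_force: [0.2, -0.6, -1.5]
gripper_width: 60.2
```

apply_moves --steps '[{"twist": [0,0,0],"linear": [0,0,0],"grip": 0.05},{"twist": [0,0,0],"linear": [0,0,-0.025],"grip": 0.05},{"twist": [0,0,0],"linear": [0,0,-0.055],"grip": 0.05},{"twist": [0,0,0],"linear": [0,0,-0.08],"grip": 0.05},{"twist": [0,0,0],"linear": [0,0,-0.09],"grip": 0.05}]'

```text
t: 10.7
eef_pos: [577.9, 269.3, 302.0]
tool_rot: [[-1.0, 0.002, -0.005], [0.002, 1.0, -0.002], [0.005, -0.002, -1.0]]
wrist_force: [-0.9, 0.6, -1.4]
gripper_width: 60.5
```

```bash
python3 - <<'E'
from h import *
p=imaging.grab_frame("side"); q=imaging.grab_frame("top")
cv2.imwrite("pics/s3.png",cv2.resize(np.hstack([p["frame"],q["frame"]]),(800,300)))
print(arm.get_obs()["eef_pos"])
E
```

```text
[578.34890505 269.91792352 303.09076463]
```

View pics/s3.png

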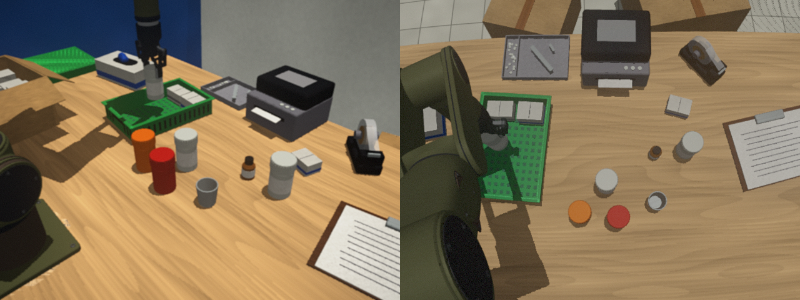

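The jar is above the free part of the crate. Lowering now.

apply_moves --steps '[{"twist": [0,0,0],"linear": [0,0,-0.015],"grip": 0.05},{"twist": [0,0,0],"linear": [0,0,-0.028],"grip": 0.05},{"twist": [0,0,0],"linear": [0,0,-0.038],"grip": 0.05},{"twist": [0,0,0],"linear": [0,0,-0.044],"grip": 0.05},{"twist": [0,0,0],"linear": [0,0,-0.047],"grip": 0.05}]'

```text
t: 11.3
eef_pos: [578.6, 271.2, 257.2]
tool_rot: [[-1.0, 0.001, -0.001], [0.001, 1.0, -0.0], [0.001, -0.0, -1.0]]
wrist_force: [-0.2, -0.7, -2.5]
gripper_width: 60.2
```

apply_moves --steps '[{"twist": [0,0,0],"linear": [0,0,-0.002],"grip": 0.05},{"twist": [0,0,0],"linear": [0,0,-0.004],"grip": 0.05},{"twist": [0,0,0],"linear": [0,0,-0.006],"grip": 0.05},{"twist": [0,0,0],"linear": [0,0,-0.007],"grip": 0.05},{"twist": [0,0,0],"linear": [0,0,-0.008],"grip": 0.05}]'

```text
t: 11.8
eef_pos: [578.8, 271.4, 250.1]
tool_rot: [[-1.0, 0.001, 0.001], [0.001, 1.0, 0.0], [-0.001, 0.0, -1.0]]
wrist_force: [-1.0, -1.8, 6.1]
gripper_width: 59.9
```

apply_moves --steps '[{"twist": [0,0,0],"linear": [0,0,-0.0005],"grip": 0.05},{"twist": [0,0,0],"linear": [0,0,-0.0005],"grip": 0.05},{"twist": [0,0,0],"linear": [0,0,-0.0005],"grip": 0.05}]'

```text
t: 12.1
eef_pos: [578.8, 271.3, 250.1]
tool_rot: [[-1.0, 0.001, 0.001], [0.001, 1.0, 0.0], [-0.001, 0.0, -1.0]]
wrist_force: [-0.8, -1.0, 5.2]
gripper_width: 60.2
```

Contact made. Release, rise, go to B (544.5,−279).

apply_moves --steps '[{"twist": [0,0,0],"linear": [0,0,0.0005],"grip": 0.085},{"twist": [0,0,0],"linear": [0,0,0.0005],"grip": 0.085},{"twist": [0,0,0],"linear": [0,0,0.0005],"grip": 0.085},{"twist": [0,0,0],"linear": [0,0,0.0005],"grip": 0.085},{"twist": [0,0,0],"linear": [0,0,0.0065],"grip": 0.085}]'

```text
t: 12.6
eef_pos: [578.2, 271.2, 254.8]
tool_rot: [[-1.0, 0.001, -0.002], [0.001, 1.0, -0.001], [0.002, -0.001, -1.0]]
wrist_force: [0.3, 0.5, 0.1]
gripper_width: 85.2
```

apply_moves --steps '[{"twist": [0,0,0],"linear": [0,0,0.035],"grip": 0.085},{"twist": [0,0,0],"linear": [0,0,0.075],"grip": 0.085},{"twist": [0,0,0],"linear": [0,-0.04,0.095],"grip": 0.085},{"twist": [0,0,0],"linear": [0,-0.088,0.095],"grip": 0.085},{"twist": [0,0,0],"linear": [0,-0.136,0.095],"grip": 0.085}]'

```text
t: 13.1
eef_pos: [578.8, 134.6, 352.6]
tool_rot: [[-1.0, -0.001, 0.004], [-0.001, 1.0, 0.0], [-0.004, 0.0, -1.0]]
wrist_force: [0.9, -0.3, -0.9]
gripper_width: 85.4
```

apply_moves --steps '[{"twist": [0,0,0],"linear": [-0.007,-0.048,0],"grip": 0.085},{"twist": [0,0,0],"linear": [-0.014,-0.096,0],"grip": 0.085},{"twist": [0,0,0],"linear": [-0.02,-0.144,0],"grip": 0.085},{"twist": [0,0,0],"linear": [-0.026,-0.192,0],"grip": 0.085},{"twist": [0,0,0],"linear": [-0.03,-0.24,0],"grip": 0.085}]'

```text
t: 13.6
eef_pos: [547.9, -106.5, 351.3]
tool_rot: [[-1.0, 0.0, 0.001], [0.0, 1.0, -0.0], [-0.001, -0.0, -1.0]]
wrist_force: [0.4, 0.2, -0.5]
gripper_width: 84.8
```

```bash
python3 - <<'E'
from h import *
p=imaging.grab_frame("side"); q=imaging.grab_frame("top")
cv2.imwrite("pics/s4.png",cv2.resize(np.hstack([p["frame"],q["frame"]]),(800,300)))
print(arm.get_obs()["eef_pos"])
E
```

```text
[ 548.27907306 -110.08881732  351.35260896]
```

View pics/s4.png

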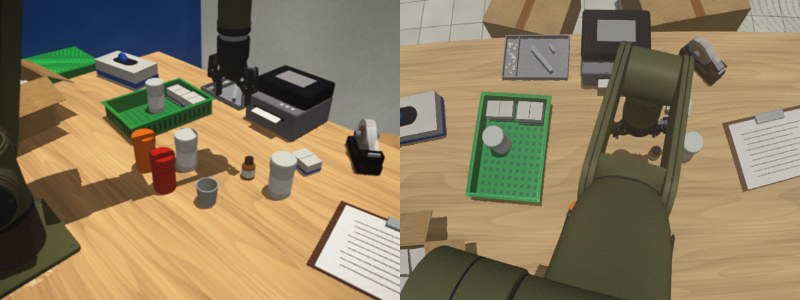

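Jar A stands upright in the crate at (495,140) in the combined picture. On to B.

apply_moves --steps '[{"twist": [0,0,0],"linear": [-0.001,-0.048,0],"grip": 0.085},{"twist": [0,0,0],"linear": [-0.002,-0.096,0],"grip": 0.085},{"twist": [0,0,0],"linear": [-0.003,-0.14,0],"grip": 0.085},{"twist": [0,0,0],"linear": [-0.004,-0.174,0],"grip": 0.085},{"twist": [0,0,0],"linear": [-0.004,-0.174,0],"grip": 0.085}]'

```text
t: 14.2
eef_pos: [545.0, -282.4, 351.0]
tool_rot: [[-1.0, 0.004, 0.002], [0.004, 1.0, -0.003], [-0.002, -0.003, -1.0]]
wrist_force: [-0.4, 0.4, 0.8]
gripper_width: 85.1
```

apply_moves --steps '[{"twist": [0,0,0],"linear": [0,0,-0.01],"grip": 0.085},{"twist": [0,0,0],"linear": [0,0,-0.025],"grip": 0.085},{"twist": [0,0,0],"linear": [0,0,-0.04],"grip": 0.085},{"twist": [0,0,0],"linear": [0,0,-0.05],"grip": 0.085},{"twist": [0,0,0],"linear": [0,0,-0.05],"grip": 0.085}]'

```text
t: 14.7
eef_pos: [544.1, -276.7, 298.7]
tool_rot: [[-1.0, -0.001, -0.004], [-0.001, 1.0, 0.003], [0.004, 0.003, -1.0]]
wrist_force: [0.1, 0.4, 0.2]
gripper_width: 85.2
```

apply_moves --steps '[{"twist": [0,0,0],"linear": [0,0,-0.015],"grip": 0.085},{"twist": [0,0,0],"linear": [0,0,-0.03],"grip": 0.085},{"twist": [0,0,0],"linear": [0,0,-0.045],"grip": 0.085},{"twist": [0,0,0],"linear": [0,0,-0.055],"grip": 0.085},{"twist": [0,0,0],"linear": [0,0,-0.055],"grip": 0.085}]'

```text
t: 15.2
eef_pos: [544.4, -277.9, 244.6]
tool_rot: [[-1.0, 0.0, -0.002], [-0.0, 1.0, 0.001], [0.002, 0.001, -1.0]]
wrist_force: [-0.7, -0.3, -0.0]
gripper_width: 85.2
```

apply_moves --steps '[{"twist": [0,0,0],"linear": [0,0,0],"grip": 0.05},{"twist": [0,0,0],"linear": [0,0,0],"grip": 0.05},{"twist": [0,0,0],"linear": [0,0,0],"grip": 0.05},{"twist": [0,0,0],"linear": [0,0,0],"grip": 0.05},{"twist": [0,0,0],"linear": [0,0,0],"grip": 0.05}]'

```text
t: 15.7
eef_pos: [545.1, -279.0, 246.9]
tool_rot: [[-1.0, 0.001, 0.002], [0.001, 1.0, -0.001], [-0.002, -0.001, -1.0]]
wrist_force: [-0.4, -0.1, 5.6]
gripper_width: 60.1
```

apply_moves --steps '[{"twist": [0,0,0],"linear": [0,0,0.02],"grip": 0.05},{"twist": [0,0,0],"linear": [0,0,0.05],"grip": 0.05},{"twist": [0,0,0],"linear": [0,0,0.09],"grip": 0.05},{"twist": [0,0,0],"linear": [0,0,0.13],"grip": 0.05},{"twist": [0,0,0],"linear": [0,0,0.15],"grip": 0.05}]'

```text
t: 16.2
eef_pos: [545.0, -278.9, 399.2]
tool_rot: [[-1.0, 0.001, 0.004], [0.001, 1.0, -0.002], [-0.004, -0.002, -1.0]]
wrist_force: [1.2, -0.1, -0.4]
gripper_width: 60.0
```

apply_moves --steps '[{"twist": [0,0,0],"linear": [0,0,0],"grip": 0.05},{"twist": [0,0,0],"linear": [0,0,0],"grip": 0.05},{"twist": [0,0,0],"linear": [0,0,0],"grip": 0.05}]'

```text
t: 16.5
eef_pos: [543.9, -278.2, 393.3]
tool_rot: [[-1.0, 0.001, -0.004], [0.001, 1.0, 0.002], [0.004, 0.002, -1.0]]
wrist_force: [0.4, -0.4, -1.8]
gripper_width: 60.1
```

```bash
python3 - <<'E'
from h import *
F=[]
for i in range(8):
    F.append(arm.get_obs()["wrist_force"]); p=imaging.grab_frame("side")
print(np.round(F,2)[:,2],np.mean(F,0),arm.get_obs()["eef_pos"],arm.get_obs()["gripper_width"])
E
```

```text
[-1.8  -1.62 -0.9  -1.44 -1.07 -1.67 -2.14 -1.69] [-0.06587789 -0.10905642 -1.54140572] [ 544.66984509 -278.68553647  395.20512296] 59.80347021521575
```

Light (≈0.16 kg), so C is the full one. Carry B to crate spot (471,208).

apply_moves --steps '[{"twist": [0,0,0],"linear": [-0.004,0.03,0],"grip": 0.05},{"twist": [0,0,0],"linear": [-0.011,0.075,0],"grip": 0.05},{"twist": [0,0,0],"linear": [-0.018,0.12,0],"grip": 0.05},{"twist": [0,0,0],"linear": [-0.025,0.165,0],"grip": 0.05},{"twist": [0,0,0],"linear": [-0.032,0.21,0],"grip": 0.05}]'

```text
t: 17.4
eef_pos: [512.2, -67.2, 395.9]
tool_rot: [[-1.0, 0.001, 0.001], [0.001, 1.0, 0.0], [-0.001, 0.0, -1.0]]
wrist_force: [0.2, 0.6, -0.8]
gripper_width: 59.7
```

apply_moves --steps '[{"twist": [0,0,0],"linear": [-0.007,0.045,0],"grip": 0.05},{"twist": [0,0,0],"linear": [-0.014,0.09,0],"grip": 0.05},{"twist": [0,0,0],"linear": [-0.021,0.135,0],"grip": 0.05},{"twist": [0,0,0],"linear": [-0.028,0.18,0],"grip": 0.05},{"twist": [0,0,0],"linear": [-0.034,0.22,0],"grip": 0.05}]'

```text
t: 17.9
eef_pos: [477.9, 153.3, 396.1]
tool_rot: [[-1.0, 0.0, 0.001], [0.0, 1.0, 0.0], [-0.001, 0.0, -1.0]]
wrist_force: [0.2, -0.3, -1.3]
gripper_width: 60.3
```

apply_moves --steps '[{"twist": [0,0,0],"linear": [-0.005,0.035,0],"grip": 0.05},{"twist": [0,0,0],"linear": [-0.0076,0.0567,0],"grip": 0.05},{"twist": [0,0,0],"linear": [-0.0076,0.0567,0],"grip": 0.05},{"twist": [0,0,0],"linear": [-0.0076,0.0567,-0.02],"grip": 0.05},{"twist": [0,0,0],"linear": [-0.0076,0.0567,-0.04],"grip": 0.05}]'

```text
t: 18.4
eef_pos: [471.4, 207.8, 356.0]
tool_rot: [[-1.0, -0.0, 0.003], [-0.0, 1.0, 0.0], [-0.003, 0.0, -1.0]]
wrist_force: [0.0, 0.0, -1.3]
gripper_width: 59.7
```

```bash
python3 - <<'E'
from h import *
p=imaging.grab_frame("side"); q=imaging.grab_frame("top")
cv2.imwrite("pics/s5.png",cv2.resize(np.hstack([p["frame"],q["frame"]]),(800,300)))
print(arm.get_obs()["eef_pos"])
E
```

```text
[469.92703491 206.99441694 353.41893342]
```

View pics/s5.png

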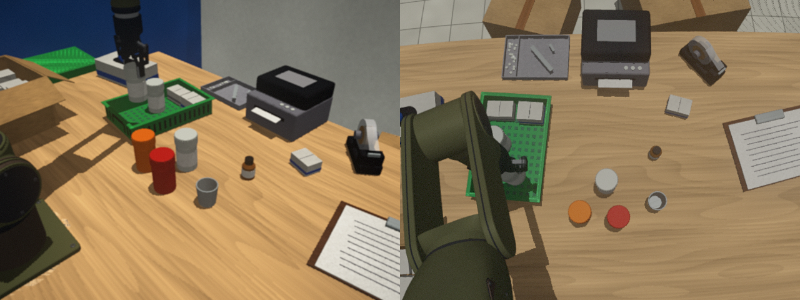

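Jar B hangs over the free near end of the crate, clear of jar A. Lowering.

apply_moves --steps '[{"twist": [0,0,0],"linear": [0,0,-0.025],"grip": 0.05},{"twist": [0,0,0],"linear": [0,0,-0.05],"grip": 0.05},{"twist": [0,0,0],"linear": [0,0,-0.072],"grip": 0.05},{"twist": [0,0,0],"linear": [0,0,-0.086],"grip": 0.05},{"twist": [0,0,0],"linear": [0,0,-0.093],"grip": 0.05}]'

```text
t: 19.0
eef_pos: [471.3, 207.4, 262.2]
tool_rot: [[-1.0, 0.001, -0.001], [0.001, 1.0, -0.001], [0.001, -0.001, -1.0]]
wrist_force: [-0.4, 0.7, -1.9]
gripper_width: 60.4
```

apply_moves --steps '[{"twist": [0,0,0],"linear": [0,0,-0.003],"grip": 0.05},{"twist": [0,0,0],"linear": [0,0,-0.006],"grip": 0.05},{"twist": [0,0,0],"linear": [0,0,-0.008],"grip": 0.05},{"twist": [0,0,0],"linear": [0,0,-0.01],"grip": 0.05},{"twist": [0,0,0],"linear": [0,0,-0.011],"grip": 0.05}]'

```text
t: 19.5
eef_pos: [471.1, 208.1, 252.0]
tool_rot: [[-1.0, 0.001, 0.001], [0.001, 1.0, 0.0], [-0.001, 0.0, -1.0]]
wrist_force: [0.1, 0.3, -1.6]
gripper_width: 59.8
```

apply_moves --steps '[{"twist": [0,0,0],"linear": [0,0,-0.001],"grip": 0.05},{"twist": [0,0,0],"linear": [0,0,-0.001],"grip": 0.05},{"twist": [0,0,0],"linear": [0,0,-0.001],"grip": 0.05}]'

```text
t: 19.8
eef_pos: [471.1, 208.1, 250.9]
tool_rot: [[-1.0, 0.001, 0.0], [0.001, 1.0, 0.0], [-0.0, 0.0, -1.0]]
wrist_force: [-0.4, -0.1, 0.8]
gripper_width: 60.3
```

Just touching. Press 1 mm more for clear contact, then release.

apply_moves --steps '[{"twist": [0,0,0],"linear": [0,0,-0.0005],"grip": 0.05},{"twist": [0,0,0],"linear": [0,0,-0.001],"grip": 0.05},{"twist": [0,0,0],"linear": [0,0,-0.001],"grip": 0.05}]'

```text
t: 20.1
eef_pos: [471.3, 208.0, 250.9]
tool_rot: [[-1.0, 0.0, 0.001], [0.0, 1.0, 0.0], [-0.001, 0.0, -1.0]]
wrist_force: [-1.7, -3.3, 8.3]
gripper_width: 60.1
```

apply_moves --steps '[{"twist": [0,0,0],"linear": [0,0,0.0005],"grip": 0.085},{"twist": [0,0,0],"linear": [0,0,0.0005],"grip": 0.085},{"twist": [0,0,0],"linear": [0,0,0.0005],"grip": 0.085},{"twist": [0,0,0],"linear": [0,0,0.0005],"grip": 0.085},{"twist": [0,0,0],"linear": [0,0,0.0065],"grip": 0.085}]'

```text
t: 20.6
eef_pos: [470.6, 207.9, 255.6]
tool_rot: [[-1.0, 0.001, -0.002], [0.001, 1.0, -0.001], [0.002, -0.001, -1.0]]
wrist_force: [-0.4, 0.8, -0.1]
gripper_width: 84.6
```

apply_moves --steps '[{"twist": [0,0,0],"linear": [0,0,0.035],"grip": 0.085},{"twist": [0,0,0],"linear": [0,0,0.075],"grip": 0.085},{"twist": [0,0,0],"linear": [0,-0.03,0.095],"grip": 0.085},{"twist": [0,0,0],"linear": [-0.01,-0.078,0.095],"grip": 0.085},{"twist": [0,0,0],"linear": [-0.02,-0.126,0.095],"grip": 0.085}]'

```text
t: 21.1
eef_pos: [451.3, 81.3, 352.7]
tool_rot: [[-1.0, -0.002, 0.004], [-0.002, 1.0, 0.0], [-0.004, 0.0, -1.0]]
wrist_force: [-0.6, -0.3, 0.2]
gripper_width: 85.2
```

apply_moves --steps '[{"twist": [0,0,0],"linear": [-0.001,-0.045,0],"grip": 0.085},{"twist": [0,0,0],"linear": [-0.002,-0.088,0],"grip": 0.085},{"twist": [0,0,0],"linear": [-0.003,-0.12,0],"grip": 0.085},{"twist": [0,0,0],"linear": [-0.003,-0.12,0],"grip": 0.085},{"twist": [0,0,0],"linear": [-0.003,-0.12,0],"grip": 0.085}]'

```text
t: 21.6
eef_pos: [447.9, -38.5, 351.4]
tool_rot: [[-1.0, 0.003, 0.0], [0.003, 1.0, 0.001], [-0.0, 0.001, -1.0]]
wrist_force: [1.0, -0.3, 0.1]
gripper_width: 84.9
```

```bash
python3 - <<'E'
from h import *
p=imaging.grab_frame("side"); q=imaging.grab_frame("top")
cv2.imwrite("pics/s6.png",cv2.resize(np.hstack([p["frame"],q["frame"]]),(800,300)))
P=cloud(q,np.ones((480,640),bool))
for n,c in dict(A=(578,271),B=(471,208),C=(448,-38)).items():
    m=(np.hypot(P[:,0]-c[0],P[:,1]-c[1])<50)&(P[:,2]>100)&(P[:,2]<118)
    print(n,m.sum(),m.any() and (P[m].mean(0)))
print(arm.get_obs()["eef_pos"])
E
```

```text
A 981 [577.76228253 269.268002   110.4185669 ]
B 1052 [470.88387954 205.54999511 110.60821909]
C 330 [430.29149834 -39.16675723 106.36656906]
[447.9672194  -37.2988389  351.30602748]
```

View pics/s6.png

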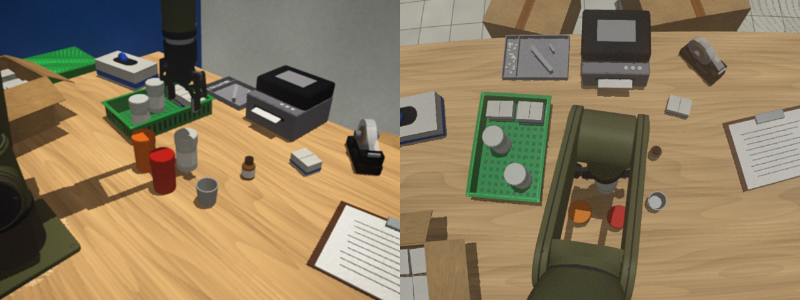

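Both jars stand upright in the crate, at (495,140) and (517,176). The gripper is over C, so I'll descend and take it.

apply_moves --steps '[{"twist": [0,0,0],"linear": [0,0,-0.02],"grip": 0.085},{"twist": [0,0,0],"linear": [0,0,-0.045],"grip": 0.085},{"twist": [0,0,0],"linear": [0,0,-0.07],"grip": 0.085},{"twist": [0,0,0],"linear": [0,0,-0.092],"grip": 0.085},{"twist": [0,0,0],"linear": [0,0,-0.105],"grip": 0.085}]'

```text
t: 22.2
eef_pos: [447.5, -36.3, 244.7]
tool_rot: [[-1.0, -0.002, -0.002], [-0.002, 1.0, 0.001], [0.002, 0.001, -1.0]]
wrist_force: [-0.4, -0.2, -0.1]
gripper_width: 85.0
```

apply_moves --steps '[{"twist": [0,0,0],"linear": [0,0,0],"grip": 0.085},{"twist": [0,0,0],"linear": [0,0,0],"grip": 0.05},{"twist": [0,0,0],"linear": [0,0,0],"grip": 0.05},{"twist": [0,0,0],"linear": [0,0,0],"grip": 0.05},{"twist": [0,0,0],"linear": [0,0,0],"grip": 0.05}]' --squeeze 50

```text
t: 22.7
eef_pos: [448.6, -37.9, 247.3]
tool_rot: [[-1.0, 0.001, 0.002], [0.001, 1.0, -0.0], [-0.002, -0.0, -1.0]]
wrist_force: [-0.6, 0.1, 5.1]
gripper_width: 59.9
```

apply_moves --steps '[{"twist": [0,0,0],"linear": [0,0,0],"grip": 0.05},{"twist": [0,0,0],"linear": [0,0,0],"grip": 0.05},{"twist": [0,0,0],"linear": [0,0,0.02],"grip": 0.05},{"twist": [0,0,0],"linear": [0,0,0.045],"grip": 0.05},{"twist": [0,0,0],"linear": [0,0,0.075],"grip": 0.05}]'

```text
t: 23.2
eef_pos: [447.0, -37.8, 320.9]
tool_rot: [[-1.0, 0.001, -0.004], [0.001, 1.0, 0.001], [0.004, 0.001, -1.0]]
wrist_force: [0.5, 0.2, -4.9]
gripper_width: 59.8
```

apply_moves --steps '[{"twist": [0,0,0],"linear": [0,0,0.035],"grip": 0.05},{"twist": [0,0,0],"linear": [0,0,0.075],"grip": 0.05},{"twist": [0,0,0],"linear": [0,0,0.115],"grip": 0.05},{"twist": [0,0,0],"linear": [0,0,0.14],"grip": 0.05},{"twist": [0,0,0],"linear": [0,0,0.15],"grip": 0.05}]'

```text
t: 23.7
eef_pos: [448.1, -38.0, 473.7]
tool_rot: [[-1.0, 0.001, 0.004], [0.001, 1.0, -0.001], [-0.004, -0.001, -1.0]]
wrist_force: [0.8, -0.3, -4.7]
gripper_width: 59.8
```

apply_moves --steps '[{"twist": [0,0,0],"linear": [0,0,0],"grip": 0.05},{"twist": [0,0,0],"linear": [0,0,0],"grip": 0.05},{"twist": [0,0,0],"linear": [0,0,0],"grip": 0.05},{"twist": [0,0,0],"linear": [0,0,0],"grip": 0.05},{"twist": [0,0,0],"linear": [0,0,0],"grip": 0.05}]'

```text
t: 24.2
eef_pos: [447.9, -38.0, 470.1]
tool_rot: [[-1.0, 0.001, -0.002], [0.001, 1.0, 0.0], [0.002, 0.0, -1.0]]
wrist_force: [-0.1, -0.0, -3.9]
gripper_width: 59.6
```

```bash
python3 - <<'E'
from h import *
F=[]
for i in range(6):
    F.append(arm.get_obs()["wrist_force"]); p=imaging.grab_frame("side")
q=imaging.grab_frame("top")
o=arm.get_obs()
print(np.round(F,2)[:,2],np.mean(F,0),o["eef_pos"],o["gripper_width"],o["t"],np.abs(o["joint_velocities"]).max())
cv2.imwrite("pics/s7.png",cv2.resize(np.hstack([p["frame"],q["frame"]]),(800,300)))
E
```

```text
[-3.86 -4.66 -3.97 -4.82 -3.83 -4.49] [ 0.36546595 -0.28901364 -4.27273606] [448.06280338 -37.97063958 471.21055868] 59.90662833022026 24.55 0.059472191257046045
```

View pics/s7.png

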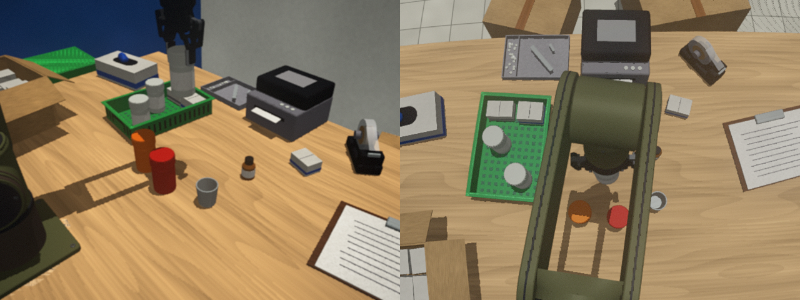

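The full jar is held upright with its underside about 22 cm up. The other two stand in the crate and everything else is unmoved. Handing in.

```bash
python3 -c "
from h import *
print(arm.close_job())"
```

```text
the job is handed in; nothing more can be done
None
```

The job is handed in at about 24.6 s, and the arm is still holding the full jar upright. Which white jar is called a, b or c is not known, so they are given by where they stood:

| Jar (first position, mm) | Weight measured | Where it is now |
|---|---|---|
| 448, −39 | about 0.45 kg, full | In the gripper |
| 616, −65 | about 0.19 kg, light | Upright in the crate |
| 544, −279 | about 0.16 kg, light | Upright in the crate |

- **Order:** I lifted the full jar first and set it back upright where it had stood. Then I lifted the light ones in turn and carried each straight to the crate, so the third was lifted after the second was already placed.
- **Placing:** The wrist force showed each light jar touching the crate floor before I opened the gripper. The top camera then gave both cap tops at about 110 mm, as expected for upright jars.
- **Final hold:** The underside is about 22 cm above the bench and the arm is still. The wrist force is −4.3 N (about 0.44 kg), which agrees with the first heft.
- **Bystanders:** By eye in the last pictures, nothing else had moved; I did not re-measure those positions.

No check failed or disagreed.

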